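# Refill the red spool bin from a blue tray

### The arm

A 6-joint arm with a two-finger parallel gripper is mounted at the origin on the work surface. World frame = base frame: x ahead of the robot, y to its left, z up, the work surface at z = 0. Lengths are in mm, angles in degrees, forces in N, time in s.
With the tool pointing down it reaches from about 350 to 975 mm from the base axis. Payload 17.4 kg.
Tool frame: the origin (TCP) lies between the finger pads; the fingertips stand r.nose_length ahead of it and the grasp point (between the pads) lies 2 mm behind it (r.nose_length is the distance from the TCP to the fingertips, in mm); z points along the fingers, y is the line along which they close (so a half turn about z gives the same grasp; the last joint's range is limited). The gripper opens to 85 mm and grips with 20 to 120 N. Pads are 22 mm wide; open, the fingers measure 114 mm over their backs; the gripper's body (76 mm by 85 mm) begins 54 mm behind the grasp point. The pads swing forward as they close: fully open they stand 13 mm farther back than shut.
Start: joints at [66.016, 6.646, 82.598, -0, 90.757, -2.166], TCP at [250.881, 626.651, 225.403] pointing down, gripper open.
Joint ranges: [-162.19, 162.19], [-47.58, 125.68], [4.15, 143.07], [-65.23, 245.23], [0.69, 171.88], [-170.13, 170.13]. Speed limits (degrees/s): [108.29, 108.29, 127.2, 180, 180, 180].

### API

Orientations are given as [roll, pitch, yaw] about the fixed x, y, z axes, in that order (R = Rz(yaw) Ry(pitch) Rx(roll)).
In Python, from plant import r gives the robot as it stands.
- The arm moves only by the tool drive_tool, never from a script. Its argument "plan" is a list of rows, each a list of 3 entries, a list of its own where there are three numbers: the shift along the tool's x, y, z in mm, then the turn, a rotation vector about the tool's x, y, z in degrees, then the opening, from 0 (shut) to 1 (fully open). A call has 1 to 12 rows; each row shifts and turns the commanded pose from where the row before left it, along the tool's axes as they then stand; what a row does not reach is not made up. A row lasts 1/8 s, in which the tool goes at most 62.5 mm and 10.7 degrees, less where a joint would pass 70% of its speed; a pose out of reach is approached as far as the arm can. A call is refused whole if a number of a shift passes 62.5 or a number of a turn 10.7, either way. A call with a gripper value outside its range is refused whole. The fingers move at their own pace and stop on an object; "newtons" is the grip in N (left out, the last holds). Time passes only in rows, so rows that do not move let the fingers close. It gives the time, the measured TCP pose, the force, the opening and the grip force at its end, in the units of the state.
- r.read_state(): the state, without advancing time (a new reading comes with each control period).
- r.read_camera(name): name is "side" or "top" or "wrist"; returns a dict with "frame" (420x560x3 uint8, red, green, blue), "z_map" (420x560 float32, mm along the optical axis (not along the pixel's ray), 0 where there is no reading), "fx", "fy", "cx", "cy" (pixels), "R" (3x3) and "t" (3): a world point X has camera coordinates R X + t; the wrist camera has in their place "mount" (4x4, takes a point from camera to tool coordinates, whose origin is the TCP and whose axes are the flange's). Camera axes: x right, y down, z forward; pixel columns grow to the right and rows downward; lengths in mm; the calibration is good to about 2 mm. The wrist camera is an equidistant fisheye: a pixel r from the principal point sees the ray r / f radians off the axis. A picture is of the moment at which its call begins: read the wrist's pose just before it.
- r.close_job(): hands the job in; it is judged then, once.
Trained networks look in a picture, given as the dict that the camera call returned (one of the last four; its "shot" number tells which), for a name from the list of things; names that differ only in an ending like _2 or _b are one class to them, and where a whole thing is asked for, a point or a joint stands for the part that bears it (a point fixed in the world has none). Each returns a list of dicts, best first, with "confidence" (0 to 1); they miss things now and then, are a little off and sometimes report something else, mostly with a low value. They report only what shows in the picture. A call takes as long as a camera call. They do not tell look-alikes from the thing itself.
- r.find_in(picture, name): "at" ([x, y, z] in mm, in the coordinates of the camera as it stood for that picture, good to about 4 mm: the middle of the surface that is visible of it).
- r.pinpoint(picture, name): "at" ([x, y, z] in mm, in the coordinates of the camera as it stood for that picture, good to about 4 mm: a listed point, or the origin of a listed thing).
The state is a dict: "clock": time; "joint_pos": joint angles; "qd": joint speeds; "joint_torque": joint torques, N m; "tcp_pos": TCP position; "eef_rot": TCP orientation; "force": force on the tool from outside, world axes, zero at the start; "ft_torque": the same for the moment, N m; "grip_width": opening from 0.0 (shut) to 1.0 (fully open); "finger_force": force on a finger pad.
Only numpy, scipy, OpenCV 4.12 (cv2) and the standard library are available. Lean on these libraries where they do the work, as an engineer would, in place of code of your own. Each camera call takes 0.05 s, during which the arm holds its last target. There are 200 camera calls.

### The job

Bring the blue tray of thread spools out of the grey steel bay, set it down upright in the middle of the green mat and let go of it. Then tip the tray over the red bin until all five spools are in the bin, and stand the empty tray upright in the middle of the green mat again. Leave the other things on the table where they are.

Things in the scene. Friction and masses are not known exactly. Their poses are not given: they have to be found in the camera images.
- tray: Blue scoop tray, 110 wide (y), 160 long (x -80 to +80), 220 g, holding the 5 spools. Origin at the underside, under the centre. Pouring end at -x, without wall: the 5 thick floor rises as a ramp from x=-40 to the lip at x=-80, 16 high. Side walls 5 thick, 60 high (38 beside the ramp); rear wall (+x) 60 high. Black pull at the -x end, black handle on the rear wall
- tray_pull (a point): Grip point of the tray's black front pull: a bar 14 wide (y) that sticks out 50 mm ahead of the lip (to x=-130), from 2 to 15 above the tray's underside; pinched across y from above. Point is at tray (-108, 0, 9)
- tray_handle (a point): Grip point of the black handle on the tray's rear wall: an upright tab 10 thick (x), 44 wide (y), standing 35 above the wall, top 95 above the underside; pinched across x from above. Point is at tray (78, 0, 80). While the tray is in the bay it is covered by the bay's roof
- tray_lip (a point): Middle of the tray's pouring lip, at tray (-80, 0, 16)
- bay: Fixed grey steel bay where the tray starts, rear wall inwards, its front half and pull sticking out. Origin on the table in the middle of the open front; +x points into the bay. 105 deep (x), inner width 140, outer 150; two side walls, a back wall and a clear roof, underside 112 and top 117 above the table. It may be left or right of the mat
- mat: Green cutting mat lying flat on the table, 280 (x) by 160 (y), 1 thick, with a white grid. Origin at its centre
- red_bin: Fixed red open bin, outer 220 (x) by 170 (y), walls 6, floor 6. Rim 110 high; the front (-x) wall and the first 50 mm of the sides are 85 high. Origin at the centre of its underside. It stands on the other side of the mat from the bay
- spool0: Thread spool with wooden flanges, yellow winding, cylinder 30 diameter by 30 long, 25 g. Origin at its centre, z along its axis. Starts upright in the tray
- spool1: Thread spool with wooden flanges, orange winding, cylinder 30 diameter by 30 long, 25 g. Origin at its centre, z along its axis. Starts upright in the tray
- spool2: Thread spool with wooden flanges, white winding, cylinder 30 diameter by 30 long, 25 g. Origin at its centre, z along its axis. Starts upright in the tray
- spool3: Thread spool with wooden flanges, green winding, cylinder 30 diameter by 30 long, 25 g. Origin at its centre, z along its axis. Starts upright in the tray
- spool4: Thread spool with wooden flanges, red winding, cylinder 30 diameter by 30 long, 25 g. Origin at its centre, z along its axis. Starts upright in the tray
- glue: White glue bottle, 56 diameter, 140 high, origin at underside; to be left alone
- paint_jar: Yellow paint jar, 64 diameter, 80 high, origin at underside; to be left alone
- tape: Cardboard ring (empty tape core), 84 diameter, 24 high, origin at underside; to be left alone
- felt_block: Grey felting block, 100 x 70 x 45, origin at underside; to be left alone
- brush: Paint brush lying on the table; to be left alone
- paint_can: Blue paint can, 60 diameter, 90 high, origin at underside; to be left alone
Not all that is in view belongs to the job. What is shaped like the tray but purple is not meant.

How it is judged (in metres and radians):
On the way, in this order (a step that is already met when the one before it is completed fails the run):
1. the tray stands upright in the middle of the mat (within 40 mm), let go (horizontal distance between tray and mat below 0.04 m and angle between tray's own z axis and vertical below 0.1 rad and height (world z) of tray below 0.008 m and linear speed of tray below 0.03 m/s and contact force between the fingers and tray below 0.2 N), for 0.2 s.
2. the tray is tipped (over 35 degrees) with its lip over the red bin, and all five spools are in the bin (angle between tray's own z axis and vertical above 0.6 rad and horizontal distance between tray_lip and red_bin below 0.14 m and x of spool0 in the frame of red_bin between -0.11 and 0.11 m and y of spool0 in the frame of red_bin between -0.085 and 0.085 m and z of each of spool0, spool1, spool2, spool3, spool4 in the frame of red_bin below 0.085 m and x of spool1 in the frame of red_bin between -0.11 and 0.11 m and y of spool1 in the frame of red_bin between -0.085 and 0.085 m and x of spool2 in the frame of red_bin between -0.11 and 0.11 m and y of spool2 in the frame of red_bin between -0.085 and 0.085 m and x of spool3 in the frame of red_bin between -0.11 and 0.11 m and y of spool3 in the frame of red_bin between -0.085 and 0.085 m and x of spool4 in the frame of red_bin between -0.11 and 0.11 m and y of spool4 in the frame of red_bin between -0.085 and 0.085 m), for 0.1 s.
At the end, for the whole second after the job is handed in: All five spools lie at rest in the red bin; the empty tray stands upright (within 6 degrees) on the mat, its origin within 40 mm of the mat's centre, still and released (all of step 1 and x of spool0 in the frame of red_bin between -0.11 and 0.11 m and y of spool0 in the frame of red_bin between -0.085 and 0.085 m and z of each of spool0, spool1, spool2, spool3, spool4 in the frame of red_bin below 0.085 m and x of spool1 in the frame of red_bin between -0.11 and 0.11 m and y of spool1 in the frame of red_bin between -0.085 and 0.085 m and x of spool2 in the frame of red_bin between -0.11 and 0.11 m and y of spool2 in the frame of red_bin between -0.085 and 0.085 m and x of spool3 in the frame of red_bin between -0.11 and 0.11 m and y of spool3 in the frame of red_bin between -0.085 and 0.085 m and x of spool4 in the frame of red_bin between -0.11 and 0.11 m and y of spool4 in the frame of red_bin between -0.085 and 0.085 m and linear speed of each of spool0, spool1, spool2, spool3, spool4 below 0.05 m/s); the robot touches nothing.
It fails at once if another thing on the table is moved by more than 40 mm (distance of any of glue, paint_jar, tape, felt_block, brush, paint_can from where it was at the start of the episode above 0.04 m).
It also fails if it takes over 72 s, if anything falls off the work surface, if the arm or the gripper's body presses on something with over 40 N, if the wrist force passes 120 N, or if a joint passes its speed limit or range.

## Working session

There is one attempt and no reset: what is moved stays moved. The work goes in short steps, Python scripts to look and compute and a tool call to move; the robot and the scene stay as the last step left them, time stands still between calls to the robot, and variables do not carry over. Pictures are saved under pics/ and viewed, at most 12 in all, crops included, and the job is handed in when it is done.

Besides the shell and the picture viewer there is one more tool, called after "Emit:" in YAML: its name, and indented under it one key for each argument. drive_tool: Moves the arm, as the interface text tells. Its arguments: {"type":"object","properties":{"plan":{"type":"array"},"newtons":{"type":"number"}},"required":["plan"]}

```bash
ls; mkdir -p pics
cat > h.py <<'E'
import numpy as np, cv2
from plant import r
from scipy.spatial.transform import Rotation as Ro
def world(p,c): return np.array(c["R"]).T@(np.array(p)-np.array(c["t"]))
def save(c,n): cv2.imwrite("pics/"+n,c["frame"][:,:,::-1])
E
python3 - <<'E'
from h import *
s=r.read_state(); print({k:np.round(v,2) for k,v in s.items()}, r.nose_length)
ims=[]
for n in("top","side"):
    c=r.read_camera(n); save(c,n+"0.png"); 
    print(n, c["fx"],c["cx"],c["cy"],np.round(c["R"],3).tolist(),np.round(c["t"]))
    for k in("tray","tray_pull","tray_handle","tray_lip","bay","mat","red_bin","glue","paint_jar","tape","felt_block","brush","paint_can"):
        for d in r.pinpoint(c,k)[:2]: print(k,round(d["confidence"],2),np.round(world(d["at"],c)))
E
```

```text
pics
{'clock': np.float64(0.0), 'joint_pos': array([66.02,  6.68, 82.64, -0.  , 90.76, -2.16]), 'qd': array([-0.04, -0.08,  0.04, -0.03,  0.08,  0.02]), 'joint_torque': array([-0.000e+00, -7.320e+01, -6.325e+01, -0.000e+00,  1.000e-02,
        0.000e+00]), 'tcp_pos': array([250.8 , 626.47, 224.64]), 'eef_rot': array([-179.93,   -0.  ,  158.18]), 'force': array([-0.23,  0.7 , -0.25]), 'ft_torque': array([ 0.02,  0.03, -0.02]), 'finger_force': np.float64(0.0), 'grip_width': np.float64(1.0)} 17.0
top 416.5710670689301 276.1362367986301 208.72106230643826 [[0.026, -1.0, 0.005], [-0.986, -0.026, -0.162], [0.162, -0.001, -0.987]] [ -31.  529. 1215.]
tray 0.88 [240. 413.  -1.]
tray 0.64 [594. 254.   2.]
tray_pull 0.66 [138. 378.  10.]
tray_pull 0.63 [487. 243.   9.]
tray_handle 0.76 [310. 441.  84.]
tray_lip 0.91 [508. 247.  16.]
tray_lip 0.83 [161. 383.  17.]
bay 0.56 [600. 262.   1.]
bay 0.2 [ 588. -232.    2.]
mat 0.67 [554. -23.  -0.]
red_bin 0.59 [ 588. -233.    2.]
glue 0.87 [469. 455.   0.]
paint_jar 0.75 [763.  43.  -1.]
tape 0.75 [ 492. -478.    1.]
felt_block 0.7 [ 623. -476.   -2.]
paint_can 0.67 [755. -41.   2.]
side 402.63515486141216 280.6735717152592 211.56523534502136 [[0.928, -0.372, -0.003], [-0.27, -0.668, -0.694], [0.256, 0.645, -0.72]] [-455.  192.  991.]
tray 0.93 [594. 259.  -4.]
tray 0.6 [240. 414.  -1.]
tray_pull 0.85 [483. 245.  11.]
tray_pull 0.58 [140. 377.  11.]
tray_handle 0.84 [310. 443.  76.]
tray_lip 0.59 [517. 243.  16.]
tray_lip 0.57 [169. 388.  16.]
bay 0.74 [600. 261.   0.]
mat 0.92 [557. -27.   1.]
red_bin 0.76 [ 586. -231.   -1.]
glue 0.9 [467. 451.   4.]
glue 0.29 [639. 300.  17.]
paint_jar 0.74 [756.  42.  -3.]
tape 0.97 [ 495. -479.    2.]
felt_block 0.94 [ 622. -473.   -1.]
brush 0.82 [618. 450.  -1.]
brush 0.66 [517. 246.  12.]
paint_can 0.98 [758. -42.  -3.]
```

View pics/top0.png

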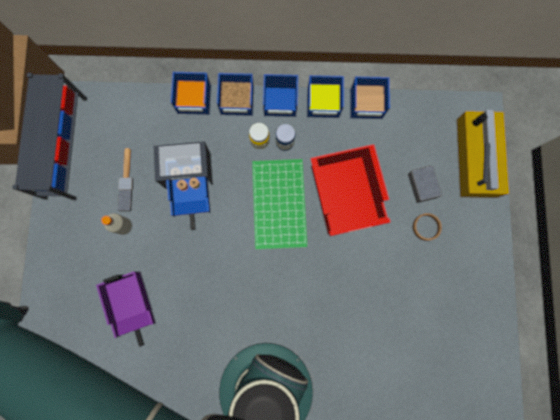

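View pics/side0.png

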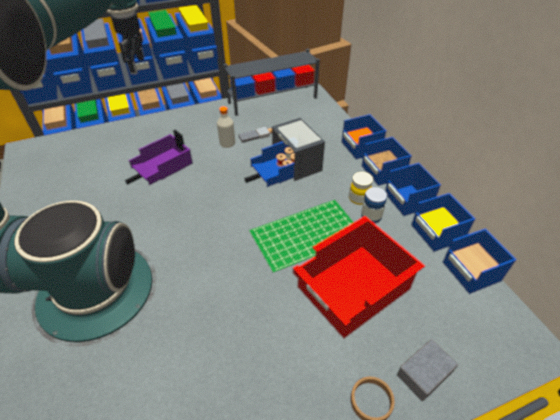

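The top view shows the blue tray at px (188,195) with its pull at (192,222). The bay is at (182,165), the mat at (279,203), and the bin at (350,190) with its front facing the robot. The purple decoy is at (126,303). The side view agrees. Next I'll refine the yaws.

Run:
```python
from h import *
c=r.read_camera("top"); z=c["z_map"]; f=c["frame"]; v,u=np.mgrid[:420,:560]
P=np.stack([(u-c["cx"])/c["fx"]*z,(v-c["cy"])/c["fy"]*z,z],-1)
W=(P-np.array(c["t"]))@np.array(c["R"])
h=cv2.cvtColor(f,cv2.COLOR_RGB2HSV); H,S,V=[h[...,i].astype(int) for i in range(3)]
X,Y,Z=W[...,0],W[...,1],W[...,2]; ok=z>0
def rect(n,m):
    p=W[m&ok]; print(n,len(p),np.round(p.min(0)),np.round(p.max(0)),np.round(np.median(p[:,2])), cv2.minAreaRect(p[:,:2].astype(np.float32)))
near=(X>420)&(X<720)&(Y>150)&(Y<360)
blue=near&(H>100)&(H<128)&(S>120)
rect("blue",blue); rect("bluewall",blue&(Z>30)); 
rect("pull",near&(X<525)&(Z>4)&(Z<30)&(V<70)&(S<120))
rect("bay",near&(Z>95))
red=((H<8)|(H>172))&(S>150)&(X>430)&(X<760)&(Y<-80)&(Y>-400)
rect("bin",red&(Z>75)&(Z<130)); rect("bin rim",red&(Z>98)&(Z<125))
rect("mat",(H>45)&(H<80)&(S>100)&(abs(X-555)<200)&(abs(Y+25)<130)&(Z<15))
s=c
for n in("tray","tray_pull","tray_lip"): print(n,[np.round(world(d["at"],c)) for d in r.pinpoint(c,n)])
```

```text
blue 1168 [505. 186.  -4.] [631. 331. 115.] 9.0 ((568.8739013671875, 256.3274841308594), (116.21550750732422, 136.48597717285156), 7.904849529266357)
bluewall 199 [505. 186.  31.] [620. 314. 115.] 49.0 ((564.0936279296875, 247.7725830078125), (104.09320068359375, 120.61036682128906), 7.709177494049072)
pull 43 [467. 232.  12.] [508. 247.  22.] 16.0 ((487.48919677734375, 239.3270263671875), (41.69731903076172, 10.275688171386719), 7.764893054962158)
bay 1893 [590. 184.  95.] [713. 343. 125.] 117.0 ((652.207763671875, 264.5775146484375), (107.90755462646484, 151.57797241210938), 7.107912063598633)
bin 1494 [ 450. -348.   75.] [ 715. -115.  119.] 105.0 ((582.8595581054688, -233.2882843017578), (230.642822265625, 189.9077606201172), 14.269217491149902)
bin rim 842 [ 509. -337.   98.] [ 715. -115.  119.] 111.0 ((612.7113037109375, -225.66822814941406), (168.98313903808594, 189.94699096679688), 14.330329895019531)
mat 4011 [ 412. -112.   -8.] [700.  60.  11.] 2.0 ((555.5994262695312, -25.351455688476562), (280.5871276855469, 158.2794952392578), 3.882258176803589)
tray [array([237., 417.,   3.]), array([592., 253.,   1.])]
tray_pull [array([138., 380.,  11.]), array([486., 242.,  11.])]
tray_lip [array([508., 245.,  19.]), array([157., 383.,  15.])]
```

Emit:
drive_tool:
  plan:
    - [[0, 0, 0], [0, 0, -9.9], 1]
    - [[0, 0, 0], [0, 0, -9.9], 1]
    - [[0, 0, 0], [0, 0, -9.8], 1]
    - [[-20, -46, 0], [0, 0, 0], 1]
    - [[-20, -46, 0], [0, 0, 0], 1]
    - [[-20, -46, 0], [0, 0, 0], 1]
    - [[-20, -46, 0], [0, 0, 0], 1]
    - [[-20, -46, 0], [0, 0, 0], 1]
    - [[-20, -46, 0], [0, 0, 0], 1]
    - [[-20, -46, 0], [0, 0, 0], 1]
    - [[-20, -46, 0], [0, 0, 0], 1]
    - [[-21, -46, 0], [0, 0, 0], 1]

```text
clock: 3.1
tcp_pos: [486.9, 239.5, 225.7]
eef_rot: [180.0, 0.0, -172.2]
force: [0.6, 0.6, -0.2]
grip_width: 0.999
finger_force: 0.0
```

Emit:
drive_tool:
  plan:
    - [[0, 0, 40], [0, 0, 0], 1]
    - [[0, 0, 40], [0, 0, 0], 1]
    - [[0, 0, 30], [0, 0, 0], 1]
    - [[0, 0, 0], [0, 0, 0], 1]
    - [[0, 0, 0], [0, 0, 0], 1]

```text
clock: 3.72
tcp_pos: [486.8, 241.2, 117.0]
eef_rot: [180.0, 0.1, -172.2]
force: [0.9, -0.2, 0.0]
grip_width: 1.0
finger_force: 0.0
```

```bash
cat >> h.py <<'E'
def wrist():
    s=r.read_state(); c=r.read_camera("wrist"); M=np.eye(4)
    M[:3,:3]=Ro.from_euler("xyz",s["eef_rot"],degrees=True).as_matrix(); M[:3,3]=s["tcp_pos"]
    return c,M@np.array(c["mount"])
def wpin(c,T,n): return [(round(d["confidence"],2),np.round((T@np.r_[d["at"],1])[:3],1)) for d in r.pinpoint(c,n)]
E
python3 - <<'E'
from h import *
c,T=wrist(); save(c,"w0.png")
for n in("tray","tray_pull","tray_lip","tray_handle"): print(n,wpin(c,T,n))
E
```

```text
tray [(0.74, array([597.3, 259.8,  -4.1]))]
tray_pull [(0.96, array([488.9, 243.5,   9.6])), (0.37, array([514.5, 244.6,  19. ]))]
tray_lip [(0.87, array([514.9, 247.3,  14.5]))]
tray_handle []
```

View pics/w0.png

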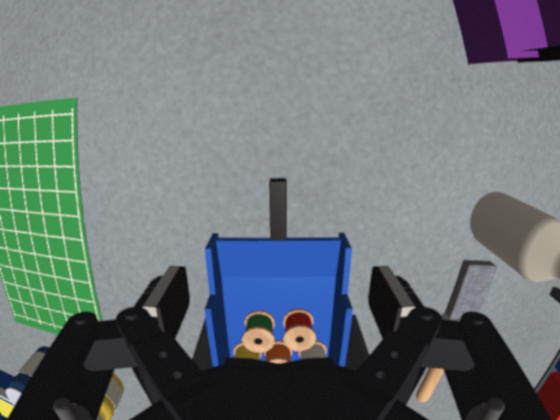

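The wrist view shows the pull centred between the fingers at px (278,208), lined up with the tool. I'll go down and grip it.

Emit:
drive_tool:
  newtons: 60
  plan:
    - [[-1, 1, 40], [0, 0, 0], 1]
    - [[0, 0, 34], [0, 0, 0], 1]
    - [[0, 0, 21], [0, 0, 0], 1]
    - [[0, 0, 0], [0, 0, 0], 1]
    - [[0, 0, 0], [0, 0, 0], 0]
    - [[0, 0, 0], [0, 0, 0], 0]
    - [[0, 0, 0], [0, 0, 0], 0]
    - [[0, 0, 0], [0, 0, 0], 0]
    - [[0, 0, 0], [0, 0, 0], 0]
    - [[0, 0, 0], [0, 0, 0], 0]

```text
clock: 5.22
tcp_pos: [487.1, 242.1, 20.4]
eef_rot: [180.0, 0.0, -172.2]
force: [-0.2, 0.3, 0.5]
grip_width: 0.003
finger_force: 0.0
```

Run:
```python
from h import *
print(r.read_state()["grip_width"])
c,T=wrist(); save(c,"w1.png")
for n in("tray","tray_pull","tray_lip"): print(n,wpin(c,T,n))
for m in("side","top"):
    c=r.read_camera(m)
    for n in("tray","tray_pull","tray_lip"): print(n,[np.round(world(d["at"],c)) for d in r.pinpoint(c,n)])
```

```text
0.0031117346206620457
tray []
tray_pull [(0.72, array([490.8, 246.4,  11.9]))]
tray_lip []
tray [array([241., 413.,   0.]), array([594., 258.,  -0.]), array([603., 262.,   1.])]
tray_pull [array([482., 245.,  10.]), array([141., 376.,  10.])]
tray_lip [array([516., 244.,  16.]), array([604., 282.,  17.]), array([162., 386.,  16.])]
tray [array([238., 417.,   2.]), array([592., 253.,   4.])]
tray_pull [array([484., 242.,  10.]), array([137., 378.,  10.]), array([ 588., -230.,    1.])]
tray_lip [array([160., 385.,  17.]), array([509., 242.,  17.])]
```

View pics/w1.png

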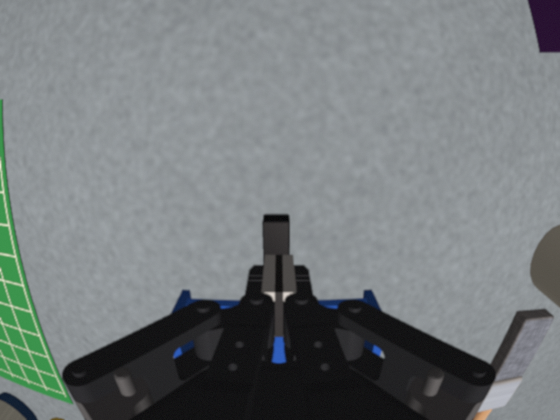

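The fingers read as shut with no force, yet they look to be at the pull, px (279,275). I'll enlarge that part.

Run:
```python
import cv2
a=cv2.imread("pics/w1.png")[190:390,180:380]; cv2.imwrite("pics/w1c.png",cv2.resize(a,(600,600),interpolation=cv2.INTER_CUBIC))
```

```text
(no output)
```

View pics/w1c.png

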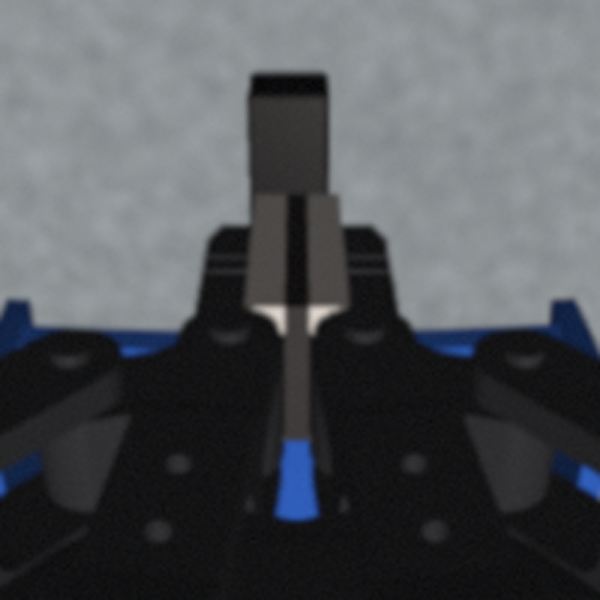

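Run:
```python
from h import *
s=r.read_state();c,T=wrist(); print(np.round(c["mount"],3).tolist(),c["fx"],c["cx"],c["cy"],s["grip_width"])
M=np.array(c["mount"])
def ray(u,v):
    a=np.array([(u-c["cx"])/c["fx"],(v-c["cy"])/c["fy"]]);th=np.hypot(*a);d=np.r_[a/th*np.sin(th),np.cos(th)]
    return M[:3,:3]@d
for v in(255,265,291,295):
    d=ray(279,v)
    for x in(11,0): k=(x-M[0,3])/d[0]; print(v,x,np.round(M[:3,3]+k*d,1))
for v in(230,245,260,275,285): print(v,c["z_map"][v,272:288:3])
```

```text
[[0.0, -0.954, -0.299, 77.593], [1.0, -0.0, 0.001, 0.12], [-0.001, -0.299, 0.954, -147.523], [0.0, 0.0, 0.0, 1.0]] 325.19226210127806 278.5010654342043 209.74099328814808 0.0019018252971004874
255 11 [11.   0.5 -7.1]
255 0 [ 0.   0.6 16.1]
265 11 [ 11.    0.5 -17.6]
265 0 [0.  0.5 3.9]
291 11 [ 11.    0.4 -39.8]
291 0 [  0.    0.5 -22. ]
295 11 [ 11.    0.4 -42.7]
295 0 [  0.    0.5 -25.4]
230 [164.72406 164.77995 164.55255 163.54369 164.26715 165.09233]
245 [167.2498  166.53409 166.75218 166.24692 166.80814 166.45343]
260 [145.31816 147.92592 145.24182 145.54129 145.69902 147.2167 ]
275 [132.17996 131.65862 132.83113 132.10849 131.89879 132.84631]
285 [125.530716 124.57424  125.68313  125.348076 125.220146 124.166275]
```

Run:
```python
from h import *
c,T=wrist(); M=np.array(c["mount"])
for u in (279,272,286,262,298):
  for v in(230,245,252,255,258,262,270,280,290,300):
    a=np.array([(u-c["cx"])/c["fx"],(v-c["cy"])/c["fy"]]);th=np.hypot(*a);d=np.r_[a/th*np.tan(th),1]*c["z_map"][v,u]
    print(u,v,np.round((M@np.r_[d,1])[:3],1),np.round((T@np.r_[d,1])[:3],1))
```

```text
279 230 [18.8  0.5  5.9] [468.5 240.1  14.5]
279 245 [10.   0.5  7.1] [477.2 241.3  13.3]
279 252 [6.4 0.5 6.3] [480.8 241.7  14.1]
279 255 [12.1  0.5 -9.4] [475.1 240.9  29.8]
279 258 [ 12.    0.5 -12.5] [475.2 240.9  33. ]
279 262 [ 11.8   0.5 -16.2] [475.4 241.   36.6]
279 270 [ 12.1   0.5 -24.4] [475.1 240.9  44.9]
279 280 [ 12.5   0.4 -33.8] [474.7 240.8  54.2]
279 290 [ 11.7   0.4 -40.2] [475.5 240.9  60.6]
279 300 [  8.8   0.4 -42.8] [478.4 241.3  63.2]
272 230 [18.4 -3.   6.9] [469.3 236.6  13.6]
272 245 [10.3 -3.1  6.4] [477.3 237.6  14. ]
272 252 [ 6.7 -3.1  5.6] [480.9 238.1  14.8]
272 255 [12.  -2.8 -9.2] [475.6 237.7  29.6]
272 258 [ 12.2  -2.7 -12.9] [475.4 237.7  33.3]
272 262 [ 12.5  -2.6 -17.6] [475.1 237.8  38. ]
272 270 [ 11.9  -2.5 -24.1] [475.7 238.   44.5]
272 280 [ 11.8  -2.4 -32.6] [475.7 238.1  53. ]
272 290 [ 12.3  -2.2 -41.2] [475.2 238.2  61.6]
272 300 [ 12.6  -2.1 -48.6] [475.  238.3  69. ]
286 230 [18.5  4.1  6.6] [468.2 243.6  13.8]
286 245 [10.5  4.1  6. ] [476.2 244.8  14.4]
286 252 [6.  4.2 7. ] [480.6 245.4  13.4]
286 255 [12.3  3.8 -9.8] [474.5 244
[... 551 characters left out ...]
 -9.2 21.1] [495.2 233.9  -0.7]
262 270 [  8.9  -7.1 -18.4] [479.3 233.8  38.8]
262 280 [ 12.2  -6.4 -33.3] [475.9 234.1  53.7]
262 290 [ 12.   -6.1 -40.7] [476.1 234.4  61.1]
262 300 [ 13.9  -5.6 -50.6] [474.1 234.7  71. ]
298 230 [12.9 11.1 21.3] [472.9 251.4  -0.8]
298 245 [ 4.1 11.3 20.5] [ 4.815e+02  2.527e+02 -1.000e-01]
298 252 [-0.8 11.5 21.7] [486.4 253.5  -1.3]
298 255 [-2.4 11.5 21. ] [487.9 253.7  -0.6]
298 258 [-4.6 11.5 21.7] [490.2 254.1  -1.3]
298 262 [-7.1 11.6 21.5] [492.7 254.5  -1.1]
298 270 [  8.4   9.  -17.6] [477.6 249.9  38. ]
298 280 [  7.7   8.6 -25.4] [478.4 249.6  45.8]
298 290 [  8.7   8.1 -35.4] [477.4 248.9  55.8]
298 300 [ 14.7   7.  -51.9] [471.6 247.   72.3]
```

The depth map puts the shut fingertips about 8 mm behind the TCP, not 17 mm ahead of it, so they closed above the pull. I'll open, go about 24 mm lower while watching the force, and close again.

Emit:
drive_tool:
  plan:
    - [[0, 0, 0], [0, 0, 0], 1]
    - [[0, 0, 0], [0, 0, 0], 1]
    - [[0, 0, 0], [0, 0, 0], 1]
    - [[0, 0, 0], [0, 0, 0], 1]
    - [[0, 0, 12], [0, 0, 0], 1]
    - [[0, 0, 11], [0, 0, 0], 1]
    - [[0, 0, 0], [0, 0, 0], 1]

```text
clock: 6.8
tcp_pos: [486.4, 241.8, -4.1]
eef_rot: [-180.0, -0.1, -172.2]
force: [0.3, 0.3, 0.2]
grip_width: 1.001
finger_force: 0.0
```

Emit:
drive_tool:
  newtons: 60
  plan:
    - [[0, 0, 0], [0, 0, 0], 0]
    - [[0, 0, 0], [0, 0, 0], 0]
    - [[0, 0, 0], [0, 0, 0], 0]
    - [[0, 0, 0], [0, 0, 0], 0]
    - [[0, 0, 0], [0, 0, 0], 0]
    - [[0, 0, 0], [0, 0, 0], 0]

```text
clock: 7.55
tcp_pos: [487.2, 242.1, -2.4]
eef_rot: [180.0, 0.0, -172.2]
force: [-1.5, -1.9, 5.2]
grip_width: 0.141
finger_force: 61.6
```

Emit:
drive_tool:
  plan:
    - [[7, 0, -0.5], [0, 0, 0], 0]
    - [[14, 0, 0], [0, 0, 0], 0]
    - [[15, 0, 0], [0, 0, 0], 0]
    - [[15, 0, 0], [0, 0, 0], 0]
    - [[15, 0, 0], [0, 0, 0], 0]
    - [[15, 0, 0], [0, 0, 0], 0]
    - [[15, 0, 0], [0, 0, 0], 0]
    - [[15, 0, 0], [0, 0, 0], 0]
    - [[15, 0, 0], [0, 0, 0], 0]
    - [[15, 0, 0], [0, 0, 0], 0]
    - [[12, 0, 0], [0, 0, 0], 0]
    - [[7, 0, 0], [0, 0, 0], 0]

```text
clock: 9.05
tcp_pos: [327.9, 220.4, -2.0]
eef_rot: [180.0, 0.0, -172.2]
force: [1.6, 0.1, -0.4]
grip_width: 0.139
finger_force: 60.9
```

Emit:
drive_tool:
  plan:
    - [[0, 0, 0], [0, 0, 0], 0]
    - [[0, 0, 0], [0, 0, 0], 1]
    - [[0, 0, 0], [0, 0, 0], 1]
    - [[0, 0, 0], [0, 0, 0], 1]
    - [[0, 0, 0], [0, 0, 0], 1]
    - [[0, 0, -35], [0, 0, 0], 1]
    - [[0, 0, -55], [0, 0, 0], 1]
    - [[0, 0, -55], [0, 0, 0], 1]
    - [[0, 0, -35], [0, 0, 0], 1]
    - [[0, 0, 0], [0, 0, 0], 1]

```text
clock: 10.3
tcp_pos: [329.4, 220.9, 180.6]
eef_rot: [179.9, 0.2, -172.2]
force: [-0.2, -0.0, 0.4]
grip_width: 1.003
finger_force: 0.0
```

Run:
```python
from h import *
c,T=wrist(); save(c,"w2.png")
for n in("tray","tray_pull","tray_lip","tray_handle"): print(n,wpin(c,T,n))
c=r.read_camera("side"); save(c,"side2.png")
for n in("tray","tray_pull","tray_lip","tray_handle"): print(n,[np.round(world(d["at"],c)) for d in r.pinpoint(c,n)])
```

```text
tray [(0.85, array([436.5, 237.1,  -3.9]))]
tray_pull [(0.77, array([139.4, 379.3,   8.5])), (0.75, array([325.7, 224.9,  10. ])), (0.24, array([437. , 237.1,  -4.6]))]
tray_lip [(0.86, array([166.8, 387. ,  11.9])), (0.62, array([357.2, 227. ,  13.9]))]
tray_handle [(0.76, array([311.7, 445.6,  76.8])), (0.67, array([509. , 249.4,  81.7]))]
tray [array([436., 237.,  -1.]), array([241., 415.,   1.])]
tray_pull [array([139., 377.,  10.]), array([323., 222.,   9.])]
tray_lip [array([163., 387.,  15.]), array([359., 225.,  16.])]
tray_handle [array([512., 240.,  79.]), array([310., 443.,  82.])]
```

View pics/w2.png

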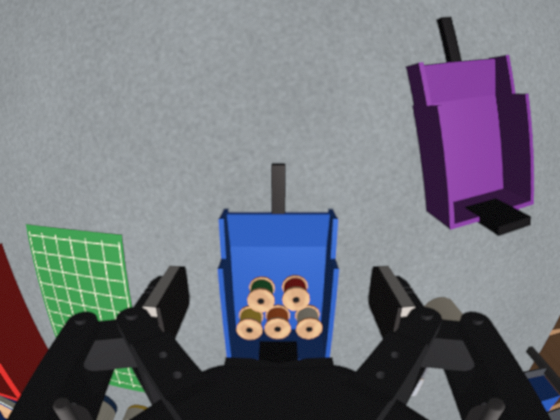

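The wrist view shows the tray fully out of the bay with all five spools still in it, px (278,310). The handle is at (278,350). I'll turn 90° and go to the handle.

Emit:
drive_tool:
  plan:
    - [[0, 0, 0], [0, 0, 10], 1]
    - [[0, 0, 0], [0, 0, 10], 1]
    - [[0, 0, 0], [0, 0, 10], 1]
    - [[0, 0, 0], [0, 0, 10], 1]
    - [[0, 0, 0], [0, 0, 10], 1]
    - [[0, 0, 0], [0, 0, 10], 1]
    - [[0, 0, 0], [0, 0, 10], 1]
    - [[0, 0, 0], [0, 0, 10], 1]
    - [[0, 0, 0], [0, 0, 10], 1]
    - [[0, 60, 0], [0, 0, 0], 1]
    - [[0, 60, 0], [0, 0, 0], 1]
    - [[0, 60, 0], [0, 0, 0], 1]

```text
clock: 12.3
tcp_pos: [508.9, 244.9, 177.6]
eef_rot: [180.0, -0.0, 97.8]
force: [-1.2, 1.5, 1.5]
grip_width: 1.001
finger_force: 0.0
```

Emit:
drive_tool:
  plan:
    - [[0, 4, 30], [0, 0, 0], 1]
    - [[0, 0, 20], [0, 0, 0], 1]
    - [[0, 0, 0], [0, 0, 0], 1]
    - [[0, 0, 0], [0, 0, 0], 1]

```text
clock: 12.8
tcp_pos: [510.8, 245.6, 129.2]
eef_rot: [179.9, -0.0, 97.8]
force: [0.3, 0.4, 1.0]
grip_width: 1.001
finger_force: 0.0
```

Run:
```python
from h import *
c,T=wrist(); save(c,"w3.png"); print(r.read_state()["joint_pos"])
for n in("tray","tray_lip","tray_handle"): print(n,wpin(c,T,n))
```

```text
[ 2.30927374e+01 -4.50916723e+00  1.02877090e+02 -9.33710139e-04
  8.15122262e+01  1.52908975e+01]
tray [(0.97, array([438.8, 240.8,  -3.6])), (0.66, array([240.5, 418.4,  -1.7]))]
tray_lip [(0.96, array([358.8, 226.1,  14.8]))]
tray_handle [(0.56, array([511.7, 246.7,  78. ])), (0.28, array([438.9, 256.8,  20.1]))]
```

View pics/w3.png

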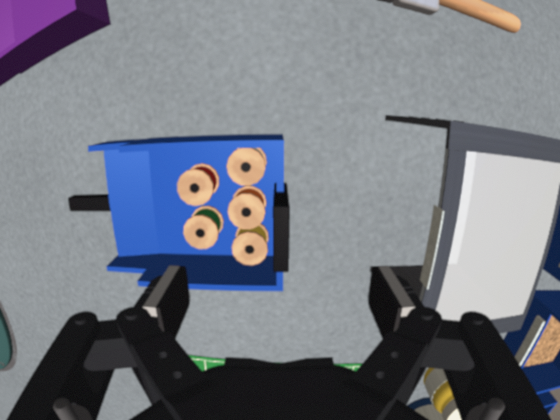

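The handle at px (281,228) sits midway between the fingers. I'll go down to TCP z≈57 and grip it.

Emit:
drive_tool:
  newtons: 80
  plan:
    - [[0, 1, 40], [0, 0, 0], 1]
    - [[0, 0, 32], [0, 0, 0], 1]
    - [[0, 0, 0], [0, 0, 0], 1]
    - [[0, 0, 0], [0, 0, 0], 0]
    - [[0, 0, 0], [0, 0, 0], 0]
    - [[0, 0, 0], [0, 0, 0], 0]
    - [[0, 0, 0], [0, 0, 0], 0]
    - [[0, 0, 0], [0, 0, 0], 0]
    - [[0, 0, 0], [0, 0, 0], 0]

```text
clock: 14.12
tcp_pos: [512.2, 245.6, 56.5]
eef_rot: [179.9, -0.0, 97.8]
force: [-0.4, 0.0, 6.0]
grip_width: 0.108
finger_force: 79.0
```

Emit:
drive_tool:
  plan:
    - [[0, 0, -8], [0, 0, 0], 0]
    - [[0, 0, -16], [0, 0, 0], 0]
    - [[0, 0, -12], [0, 0, 0], 0]
    - [[-8, 0, -4], [0, 0, 0], 0]
    - [[-18, 0, 0], [0, 0, 0], 0]
    - [[-26, 0, 0], [0, 0, 0], 0]
    - [[-32, 0, 0], [0, 0, 0], 0]
    - [[-32, 0, 0], [0, 0, 0], 0]
    - [[-32, 0, 0], [0, 0, 0], 0]
    - [[-32, 0, 0], [0, 0, 0], 0]
    - [[-32, 6, 0], [0, 0, 0], 0]
    - [[-28, 14, 0], [0, 0, 0], 0]

```text
clock: 15.62
tcp_pos: [563.8, 8.1, 95.5]
eef_rot: [-180.0, 0.0, 97.7]
force: [0.5, 0.8, -3.3]
grip_width: 0.105
finger_force: 78.1
```

Emit:
drive_tool:
  plan:
    - [[-20, 18, 0], [0, 0, 0], 0]
    - [[-10, 18, 0], [0, 0, 0], 0]
    - [[-2, 16, 0], [0, 0, 0], 0]
    - [[0, 10, 0], [0, 0, 0], 0]
    - [[0, 2, 0], [0, 0, 0], 0]
    - [[0, 0, 0], [0, 0, 0], 0]
    - [[0, 0, 0], [0, 0, 0], 0]

```text
clock: 16.5
tcp_pos: [631.6, -12.4, 96.0]
eef_rot: [180.0, 0.0, 97.8]
force: [-0.4, -0.5, -4.3]
grip_width: 0.102
finger_force: 78.2
```

Run:
```python
from h import *
c,T=wrist(); save(c,"w4.png")
for n in("tray","tray_lip","mat"): print(n,wpin(c,T,n))
c=r.read_camera("side"); save(c,"s4.png")
for n in("tray","tray_pull","tray_lip","tray_handle"): print(n,[np.round(world(d["at"],c)) for d in r.pinpoint(c,n)])
```

```text
tray [(0.94, array([555.9, -19.7,  35.4]))]
tray_lip [(0.81, array([475.8, -34.3,  51.5]))]
mat [(0.28, array([757.3,  43.2,   0.9]))]
tray [array([555., -20.,  36.]), array([237., 413.,  -3.]), array([443., -34.,  48.])]
tray_pull [array([143., 378.,   8.]), array([445., -31.,  51.])]
tray_lip [array([480., -32.,  52.])]
tray_handle [array([312., 441.,  82.]), array([634., -17., 118.]), array([616., 451.,  -2.])]
```

View pics/s4.png

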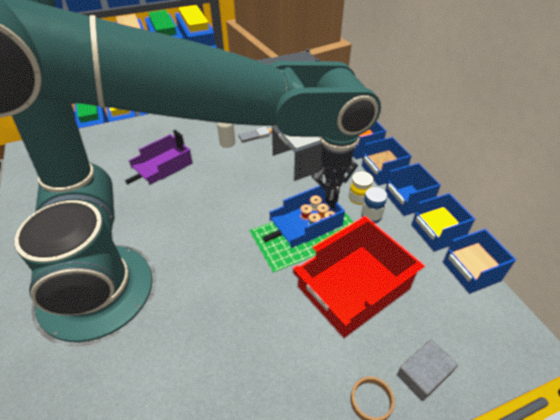

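The side view shows the tray level above the mat at px (305,215), with the spools in it. I'll lower it and let go.

Emit:
drive_tool:
  plan:
    - [[0, -1, 14], [0, 0, 0], 0]
    - [[0, 0, 14], [0, 0, 0], 0]
    - [[0, 0, 7], [0, 0, 0], 0]
    - [[0, 0, 3], [0, 0, 0], 0]
    - [[0, 0, 0], [0, 0, 0], 0]
    - [[0, 0, 0], [0, 0, 0], 0.4]
    - [[0, 0, 0], [0, 0, 0], 0.4]
    - [[0, 0, 0], [0, 0, 0], 0.4]
    - [[0, 0, 0], [0, 0, 0], 0.4]
    - [[0, 0, 0], [0, 0, 0], 0.4]
    - [[0, 0, 0], [0, 0, 0], 0.4]

```text
clock: 18.32
tcp_pos: [630.9, -12.8, 57.9]
eef_rot: [-180.0, -0.0, 97.8]
force: [0.3, 0.8, -0.2]
grip_width: 0.395
finger_force: 0.0
```

Run:
```python
from h import *
c,T=wrist(); print(r.read_state()["joint_pos"])
for n in("tray","tray_lip"): print(n,wpin(c,T,n))
c=r.read_camera("side")
for n in("tray","tray_lip","tray_handle"): print(n,[np.round(world(d["at"],c)) for d in r.pinpoint(c,n)])
```

```text
[-3.47467385e+00  6.63615225e+00  9.85181426e+01  1.23819225e-03
  7.48471004e+01 -1.12564576e+01]
tray []
tray_lip [(0.82, array([476.3, -35.8,  11.8]))]
tray [array([557., -20.,  -3.]), array([240., 415.,  -1.])]
tray_lip [array([164., 387.,  16.]), array([478., -32.,  16.]), array([ 585., -230.,   -2.])]
tray_handle [array([631., -18.,  78.]), array([313., 441.,  81.])]
```

The tray is standing on the mat at about (555,-21), 5 mm from the centre, and released. Before regripping I'll try the pouring pose with the empty gripper to check the joint ranges.

Emit:
drive_tool:
  plan:
    - [[0, 0, 0], [0, 0, 0], 0.6]
    - [[0, 0, -50], [0, 0, 0], 0.6]
    - [[0, 0, -55], [0, 0, 0], 0.6]
    - [[-45, 0, -55], [0, 0, 0], 0.6]
    - [[-55, 2, -54], [0, 0, 0], 0.6]
    - [[-55, 2, 0], [-8, 0, 0], 0.6]
    - [[-52, 0, 0], [-10, 0, 0], 0.6]
    - [[0, 0, 0], [-10, 0, 0], 0.6]
    - [[0, 0, 0], [-10, 0, 0], 0.6]
    - [[0, 0, 0], [-10, 0, 0], 0.6]
    - [[0, 0, 0], [-10, 0, 0], 0.6]
    - [[0, 0, 0], [0, 0, 0], 0.6]

```text
clock: 20.18
tcp_pos: [658.9, -201.8, 252.5]
eef_rot: [122.1, -0.1, 97.7]
force: [-0.0, -0.0, 0.3]
grip_width: 0.602
finger_force: 0.0
```

Run:
```python
from h import *
s=r.read_state();print(np.round(s["joint_pos"],1),s["tcp_pos"],s["eef_rot"])
R=Ro.from_euler("xyz",s["eef_rot"],degrees=True).as_matrix();print(np.round(R,2))
```

```text
[-32.9 -16.3 114.5  51.8  44.7 -66.5] [ 658.91888771 -201.79733931  252.46298933] [122.1447007   -0.14011553  97.7010006 ]
[[-0.13  0.53  0.84]
 [ 0.99  0.07  0.11]
 [ 0.    0.85 -0.53]]
```

The pose is reachable with all joints in range. I'll go back and regrip the handle.

Emit:
drive_tool:
  plan:
    - [[0, 0, 0], [10, 0, 0], 0.6]
    - [[0, 0, 0], [10, 0, 0], 0.6]
    - [[0, 0, 0], [10, 0, 0], 0.6]
    - [[0, 0, 0], [10, 0, 0], 0.6]
    - [[0, 0, 0], [10, 0, 0], 0.6]
    - [[45, 0, 0], [8, 0, 0], 0.6]
    - [[50, 0, 0], [0, 0, 0], 0.6]
    - [[50, 0, 0], [0, 0, 0], 0.6]
    - [[40, 0, 0], [0, 0, 0], 0.6]
    - [[0, 0, 30], [0, 0, 0], 0.6]
    - [[0, 0, 30], [0, 0, 0], 0.6]
    - [[0, 0, 0], [0, 0, 0], 0.6]

```text
clock: 21.68
tcp_pos: [635.3, -19.3, 194.4]
eef_rot: [-179.8, 0.3, 97.6]
force: [-0.3, 0.9, -0.1]
grip_width: 0.602
finger_force: 0.0
```

Emit:
drive_tool:
  newtons: 100
  plan:
    - [[7, -3.4, 50], [0, 0, 0], 0.6]
    - [[0, 0, 45], [0, 0, 0], 0.6]
    - [[0, 0, 0], [0, 0, 0], 0.6]
    - [[0, 0, 0], [0, 0, 0], 0.6]

```text
clock: 22.18
tcp_pos: [632.5, -12.4, 103.4]
eef_rot: [179.9, 0.1, 97.7]
force: [0.2, -0.0, 0.6]
grip_width: 0.6
finger_force: 0.0
```

Emit:
drive_tool:
  newtons: 100
  plan:
    - [[0, -1.5, 30], [0, 0, 0], 0.6]
    - [[0, 0, 16], [0, 0, 0], 0.6]
    - [[0, 0, 0], [0, 0, 0], 0.6]
    - [[0, 0, 0], [0, 0, 0], 0]
    - [[0, 0, 0], [0, 0, 0], 0]
    - [[0, 0, 0], [0, 0, 0], 0]
    - [[0, 0, 0], [0, 0, 0], 0]
    - [[0, 0, 0], [0, 0, 0], 0]

```text
clock: 23.18
tcp_pos: [630.3, -12.1, 55.4]
eef_rot: [179.9, 0.0, 97.8]
force: [1.9, 0.3, 6.0]
grip_width: 0.101
finger_force: 98.4
```

Emit:
drive_tool:
  plan:
    - [[0, 0, -10], [0, 0, 0], 0]
    - [[0, 0, -25], [0, 0, 0], 0]
    - [[0, 0, -35], [0, 0, 0], 0]
    - [[0, 0, -40], [0, 0, 0], 0]
    - [[-5, 0, -40], [0, 0, 0], 0]
    - [[-15, 3, -35], [0, 0, 0], 0]
    - [[-25, 6, -20], [0, 0, 0], 0]
    - [[-33, 7, 0], [0, 0, 0], 0]
    - [[-36, 8, 0], [0, 0, 0], 0]
    - [[-36, 8, 0], [0, 0, 0], 0]
    - [[-33, 6, 0], [0, 0, 0], 0]
    - [[-25, 4, 0], [0, 0, 0], 0]

```text
clock: 24.68
tcp_pos: [699.5, -213.8, 259.0]
eef_rot: [-180.0, -0.0, 97.8]
force: [0.6, 1.2, -4.3]
grip_width: 0.1
finger_force: 97.8
```

Emit:
drive_tool:
  plan:
    - [[0, 0, 0], [-4, 0, 0], 0]
    - [[0, 0, 0], [-7, 0, 0], 0]
    - [[0, 0, 0], [-7, 0, 0], 0]
    - [[0, 0, 0], [-7, 0, 0], 0]
    - [[0, 0, 0], [-5, 0, 0], 0]
    - [[0, 0, 0], [0, 0, 0], 0]

```text
clock: 25.42
tcp_pos: [698.2, -212.6, 258.8]
eef_rot: [150.1, -0.0, 97.8]
force: [0.3, 0.3, -3.8]
grip_width: 0.103
finger_force: 98.0
```

Run:
```python
from h import *
s=r.read_state();print(np.round(s["joint_pos"],1),s["tcp_pos"],s["eef_rot"])
R=Ro.from_euler("xyz",s["eef_rot"],degrees=True).as_matrix()
lip=np.array(s["tcp_pos"])+R@[0,-158,40.5]; print("lip",lip)
c=r.read_camera("side"); save(c,"s5.png")
for n in("tray","tray_lip","red_bin"): print(n,[np.round(world(d["at"],c)) for d in r.pinpoint(c,n)])
```

```text
[-25.3  -2.7  92.7  17.4  65.3 -36.9] [ 698.24646147 -212.6145722   258.81182255] [ 1.50073068e+02 -2.09510923e-02  9.77548275e+01]
lip [ 582.58097134 -228.32383755  144.88656909]
tray [array([ 661., -216.,  170.]), array([241., 410.,   0.])]
tray_lip [array([ 585., -227.,  144.]), array([162., 383.,  18.]), array([467., 453.,   3.])]
red_bin [array([ 586., -232.,    0.])]
```

View pics/s5.png

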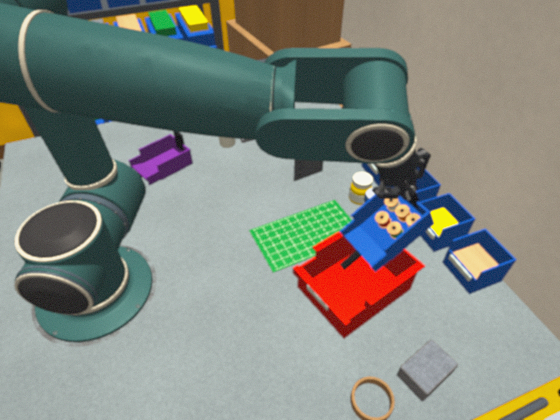

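The side view shows the tray tilted 30° over the bin at px (385,235), with the spools still in it. I'll keep tipping and hold the lip near the middle.

Emit:
drive_tool:
  plan:
    - [[0, -4, -7], [-5, 0, 0], 0]
    - [[0, -4, -7], [-6, 0, 0], 0]
    - [[0, -4, -7], [-6, 0, 0], 0]
    - [[0, -4, -7], [-6, 0, 0], 0]
    - [[0, -4, -7], [-6, 0, 0], 0]
    - [[0, 0, 0], [-5, 0, 0], 0]
    - [[0, 0, 0], [0, 0, 0], 0]
    - [[0, 0, 0], [0, 0, 0], 0]

```text
clock: 26.62
tcp_pos: [662.5, -217.5, 272.9]
eef_rot: [116.1, 0.0, 97.8]
force: [0.2, -0.1, -2.9]
grip_width: 0.099
finger_force: 98.6
```

Run:
```python
from h import *
s=r.read_state();print(np.round(s["joint_pos"],1),s["tcp_pos"],s["eef_rot"],s["force"])
R=Ro.from_euler("xyz",s["eef_rot"],degrees=True).as_matrix()
print("lip",np.array(s["tcp_pos"])+R@[0,-158,40.5])
c=r.read_camera("top"); d=r.read_camera("side"); 
for q in(c,d):
  for i in range(5): print(i,[(round(e["confidence"],2),np.round(world(e["at"],q))) for e in r.pinpoint(q,f"spool{i}")][:2])
save(c,"t6.png");save(d,"s6.png")
```

```text
[-35.5 -16.1 115.   61.6  44.5 -75.4] [ 662.52230025 -217.5049806   272.87059762] [1.16088977e+02 2.70572820e-02 9.78370089e+01] [ 0.21615925 -0.11809105 -2.88431754]
lip [ 629.73228253 -222.094367    113.15834928]
0 [(0.65, array([ 504., -251.,   21.])), (0.58, array([ 506., -213.,   24.]))]
1 [(0.65, array([ 504., -251.,   21.])), (0.58, array([ 506., -213.,   24.]))]
2 [(0.65, array([ 504., -251.,   21.])), (0.58, array([ 506., -213.,   24.]))]
3 [(0.65, array([ 504., -251.,   21.])), (0.58, array([ 506., -213.,   24.]))]
4 [(0.65, array([ 504., -251.,   21.])), (0.58, array([ 506., -213.,   24.]))]
0 [(0.63, array([ 569., -189.,   23.])), (0.61, array([ 544., -252.,   21.]))]
1 [(0.63, array([ 569., -189.,   23.])), (0.61, array([ 544., -252.,   21.]))]
2 [(0.63, array([ 569., -189.,   23.])), (0.61, array([ 544., -252.,   21.]))]
3 [(0.63, array([ 569., -189.,   23.])), (0.61, array([ 544., -252.,   21.]))]
4 [(0.63, array([ 569., -189.,   23.])), (0.61, array([ 544., -252.,   21.]))]
```

View pics/s6.png

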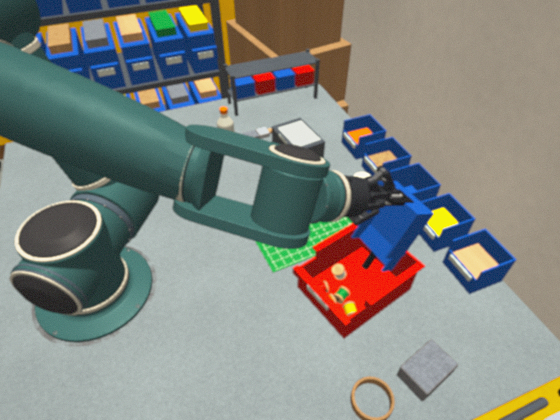

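The spools are in the bin, with three or more visible near px (342,292). I'll wait half a second and count all five.

Emit:
drive_tool:
  plan:
    - [[0, 0, 0], [0, 0, 0], 0]
    - [[0, 0, 0], [0, 0, 0], 0]
    - [[0, 0, 0], [0, 0, 0], 0]
    - [[0, 0, 0], [0, 0, 0], 0]

```text
clock: 27.72
tcp_pos: [662.0, -217.6, 272.1]
eef_rot: [116.0, 0.0, 97.8]
force: [0.2, -0.6, -2.2]
grip_width: 0.105
finger_force: 98.6
```

Run:
```python
from h import *
print(r.read_state()["force"])
for n in("top","side"):
  c=r.read_camera(n)
  print(n,[(round(e["confidence"],2),np.round(world(e["at"],c))) for e in r.pinpoint(c,"spool0")])
c,T=wrist(); save(c,"w7.png"); print(wpin(c,T,"spool0"))
```

```text
[ 0.15297466 -0.59273457 -2.18794936]
top [(0.53, array([ 501., -250.,   19.])), (0.52, array([ 508., -215.,   24.])), (0.45, array([ 576., -188.,   20.])), (0.39, array([ 541., -249.,   25.]))]
side [(0.61, array([ 532., -291.,   20.])), (0.58, array([ 588., -230.,   -2.])), (0.57, array([ 511., -209.,   19.])), (0.55, array([ 543., -251.,   22.])), (0.53, array([ 572., -190.,   22.])), (0.42, array([ 619., -223.,   82.])), (0.36, array([ 507., -251.,   20.])), (0.31, array([557., -24.,   2.]))]
[]
```

All five are in the bin at about (532,-291), (510,-212), (542,-250), (574,-189) and (505,-250). The 2.2 N load fits an empty tray. I'll bring the tray back up level.

Emit:
drive_tool:
  plan:
    - [[0, 13, -7], [0, 0, 0], 0]
    - [[0, 14, -7], [7, 0, 0], 0]
    - [[0, 0, 0], [9, 0, 0], 0]
    - [[0, 0, 0], [9, 0, 0], 0]
    - [[0, 0, 0], [9, 0, 0], 0]
    - [[0, 0, 0], [9, 0, 0], 0]
    - [[0, 0, 0], [9, 0, 0], 0]
    - [[0, 0, 0], [7, 0, 0], 0]
    - [[0, 0, 0], [5, 0, 0], 0]
    - [[0, 0, 0], [0, 0, 0], 0]

```text
clock: 29.28
tcp_pos: [662.3, -217.6, 302.7]
eef_rot: [180.0, 0.0, 97.8]
force: [-0.2, 0.1, -2.5]
grip_width: 0.102
finger_force: 98.3
```

Emit:
drive_tool:
  plan:
    - [[20, 0, 0], [0, 0, 0], 0]
    - [[35, -0.5, 0], [0, 0, 0], 0]
    - [[40, -0.5, 0], [0, 0, 0], 0]
    - [[40, -0.5, 0], [0, 0, 0], 0]
    - [[40, -0.5, 20], [0, 0, 0], 0]
    - [[22, -0.5, 35], [0, 0, 0], 0]
    - [[8, 0, 40], [0, 0, 0], 0]
    - [[0, 0, 40], [0, 0, 0], 0]
    - [[0, 0, 35], [0, 0, 0], 0]
    - [[0, 0, 25], [0, 0, 0], 0]
    - [[0, 0, 10], [0, 0, 0], 0]
    - [[0, 0, 0], [0, 0, 0], 0]

```text
clock: 30.78
tcp_pos: [630.8, -14.7, 98.1]
eef_rot: [179.9, -0.0, 97.8]
force: [0.3, -0.1, -1.5]
grip_width: 0.101
finger_force: 98.3
```

Emit:
drive_tool:
  plan:
    - [[0, 0, 18], [0, 0, 0], 0]
    - [[0, 0, 14], [0, 0, 0], 0]
    - [[0, 0, 6], [0, 0, 0], 0]
    - [[0, 0, 3], [0, 0, 0], 0]
    - [[0, 0, 0], [0, 0, 0], 0]
    - [[0, 0, 0], [0, 0, 0], 0]

```text
clock: 31.52
tcp_pos: [631.2, -15.0, 56.9]
eef_rot: [180.0, 0.0, 97.8]
force: [-0.1, -0.4, -2.6]
grip_width: 0.101
finger_force: 98.2
```

Emit:
drive_tool:
  plan:
    - [[0, 0, 0], [0, 0, 0], 0.5]
    - [[0, 0, 0], [0, 0, 0], 0.5]
    - [[0, 0, 0], [0, 0, 0], 0.5]
    - [[0, 0, 0], [0, 0, 0], 0.5]
    - [[0, 0, -20], [0, 0, 0], 0.5]
    - [[0, 0, -50], [0, 0, 0], 0.5]
    - [[0, 0, -50], [0, 0, 0], 0.5]
    - [[0, 0, -50], [0, 0, 0], 0.5]
    - [[0, 0, -30], [0, 0, 0], 0.5]
    - [[0, 0, 0], [0, 0, 0], 0.5]
    - [[0, 0, 0], [0, 0, 0], 0.5]

```text
clock: 32.9
tcp_pos: [630.8, -14.9, 256.6]
eef_rot: [-180.0, -0.0, 97.8]
force: [0.7, 0.8, -1.2]
grip_width: 0.502
finger_force: 0.0
```

Run:
```python
from h import *
c,T=wrist(); save(c,"w8.png"); print(wpin(c,T,"tray"),wpin(c,T,"tray_lip"),wpin(c,T,"tray_handle"))
for m in("side","top"):
  c=r.read_camera(m); save(c,m+"8.png")
  for n in("tray","tray_lip","tray_handle","spool0"): print(n,[np.round(world(d["at"],c)) for d in r.pinpoint(c,n)])
```

```text
[(0.84, array([556. , -23.6,  -4.5]))] [(0.73, array([474.4, -36.1,  15.8]))] [(0.75, array([631.8, -16.6,  83. ]))]
tray [array([239., 412.,  -1.]), array([443., -39.,   7.]), array([555., -29.,  -3.])]
tray_lip [array([164., 388.,  17.]), array([478., -36.,  13.])]
tray_handle [array([308., 441.,  82.]), array([633., -19.,  83.])]
spool0 [array([ 530., -292.,   23.]), array([ 574., -189.,   20.]), array([ 512., -211.,   19.]), array([ 508., -257.,   19.]), array([ 543., -253.,   25.])]
tray [array([238., 416.,  -1.])]
tray_lip [array([158., 385.,  17.])]
tray_handle [array([311., 441.,  85.])]
spool0 [array([ 507., -214.,   25.]), array([ 530., -287.,   21.]), array([ 576., -189.,   23.]), array([ 543., -253.,   22.]), array([ 503., -253.,   16.])]
```

View pics/side8.png

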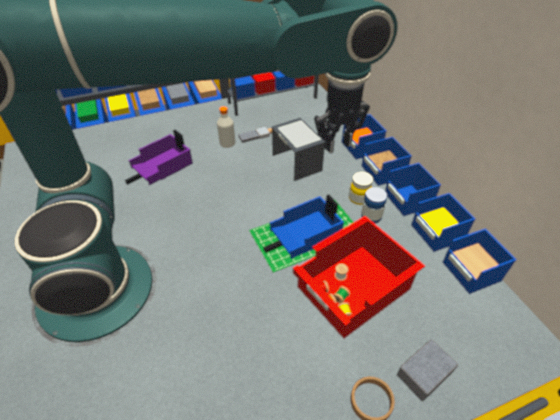

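The empty tray stands upright on the mat at px (305,228), five spools lie in the bin, and the gripper is clear of everything. I'll hand the job in.

```bash
python3 -c "
from plant import r
print(r.close_job())"
```

```text
the job is handed in; nothing more can be done
None
```

I handed the job in at about 33 s: all five spools are in the red bin, and the empty tray stands upright and released within about 5 mm of the mat's centre. No verdict came back.

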